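# Set the sprung pointer to its length mark and hold it

## Robot

A 7-joint arm with a two-finger parallel gripper is mounted at the origin on a cart in front of the work surface, level with it; the furniture and walls round the work are solid. World frame = base frame: x ahead of the robot, y to its left, z up, the work surface at z = 0. Lengths are in m, angles in rad, forces in N, time in s.
With the tool pointing down it reaches from about 0.4 to 0.875 m from the base axis. Payload 4.4 kg.
Tool frame: the origin (TCP) lies on the mounting face of the last link; the fingertips stand 173 mm ahead of it and the grasp point (between the pads) lies 155 mm ahead of it; z points along the fingers, y is the direction in which the jaws open and shut (so a half turn about z gives the same grasp; the last joint's range is limited). The gripper opens to 85 mm and grips with 20 to 120 N. Pads are 22 mm wide; open, the fingers measure 114 mm over their backs; the gripper's body (76 mm by 85 mm) begins 54 mm behind the grasp point. The pads swing forward as they close: fully open they stand 13 mm farther back than shut.
Start: joints at [-1.263, 0.628, 0.038, 1.517, -0.027, 0.996, -0.02], TCP at [0.237, 0.605, 0.405] pointing down, gripper open.
Joint ranges: [-3.06, 3.06], [-0.37, 2.12], [-1.25, 1.32], [0.18, 2.47], [-1.1, 4.24], [0.23, 1.98], [-2.94, 2.94]. Speed limits (rad/s): [2.57, 2.57, 3.14, 3.14, 3.14, 3.14, 3.14].

## Interface

Orientations are given as a rotation vector (axis times angle).
In Python, from plant import ctrl gives the robot as it stands.
- The arm moves only by the tool drive_tool, never from a script. Its argument "motion" is a list of rows, each a list of 3 entries, a list of its own where there are three numbers: the shift along the world's x, y, z each as a share of 0.8 m, from -1 to 1, then the turn, a rotation vector about the world's x, y, z each as a share of 2 rad, from -1 to 1, then the opening in per cent of the stroke, from 0 (shut) to 100 (fully open). A call has 1 to 5 rows; each row is the pose to reach, as a shift and turn from the pose measured when the call began; what a row does not reach only later rows make up. A row lasts 1/8 s, in which the tool goes at most 62.5 mm and 10.7 degrees, less where a joint would pass 70% of its speed; a pose out of reach is approached as far as the arm can. A call with a number of a shift or a turn outside -1 to 1 is refused whole. A call with a gripper value outside its range is refused whole. The fingers move at their own pace and stop on an object; "force" is the grip in N (left out, the last holds). Time passes only in rows, so rows that repeat a pose let the fingers close. It gives the time, the measured TCP pose, the force and the opening at its end, in the units of the state.
- ctrl.sense(): the state, without advancing time (a new reading comes with each control period).
- ctrl.snapshot(name): name is "scene" or "top" or "wrist"; returns the picture (420x560x3 uint8, blue, green, red); there is no depth.
- ctrl.calibration(name): a dict with "vertical_fov" (degrees; the focal length in pixels is half the picture's height over the tangent of half this angle, whatever the lens; pixels are square), "cx", "cy" (the principal point, pixels), "pose" (4x4, takes a point from camera to world coordinates). Camera axes: x right, y down, z forward; pixel columns grow to the right and rows downward; lengths in m; the calibration is good to about 2 mm. A picture is of the moment at which its call begins: read the wrist's pose just before it. calibration takes no time and is no camera call; for the wrist camera it gives the pose at the moment of the call.
- ctrl.sign_off(): hands the job in, once; it reports no verdict.
The state is a dict: "time_s": time; "qpos": joint angles; "joint_vel": joint speeds; "tau": joint torques, N m; "eef_pos": TCP position; "tcp_rot": TCP orientation; "contact_force": force on the tool from outside, world axes, zero at the start; "ft_torque": the same for the moment, N m; "gripper_width": finger opening in m.
Only numpy, scipy, OpenCV 4.12 (cv2) and the standard library are available. Lean on these libraries where they do the work, as an engineer would, in place of code of your own. Each camera call takes 0.05 s, during which the arm holds its last target. There are 200 camera calls.

## Task

On the grey pointer stand, turn the black lock knob fully anticlockwise (seen from above) to its end stop to free the telescoping rod. Then pull the rod out by its upright grip post, against its inner spring, until the rod's pointer blade stands level with the clip on the scale rail (the length mark), and hold it there for the reading: the program finishes with the gripper still holding the post at the mark, as the rod springs back if let go. Leave the other things on the table where they are.

Things in the scene. Friction and masses are not known exactly. Their poses are not given: they have to be found in the camera images.
- stand: Grey stand, fixed; base plate 295 x 110 x 12 mm, origin on the table near its middle, z up. The rod is pulled out along its -x axis (rod axis y = 0, 60 mm up). +y: side of the scale rail (y = 36 to 48 mm, top 38 mm up, x = -144 to -19). Steel barrel 24 to 29 mm thick, x = 5 to 144, top 75 mm up; lock block x = 63 to 121, y = +-22, top 78 mm up, 4 mm stop pin at x = 117 rising to 88.
- lock_knob (a joint): Angle of the lock knob in rad: 0 = fully anticlockwise, at the end stop, rod free; it grows clockwise seen from above, up to 1.5. It starts between 0.9 and 1.4, where a cam inside the block locks the rod. Stiff (about 0.06 N m of friction), stays where left.
- lock_knob_grip (a point): Centre of the knob's black bar grip, on the vertical turning axis, 98 mm above the table (stand frame x = 90, y = 0). The bar is 40 mm long, 11 mm thick, from 87 to 110 mm above the table, on a 40 mm disc. Its own x axis runs along the bar: parallel to the barrel at the end stop (angle 0), turned clockwise from that by the knob's angle.
- pointer_rod (a joint): How far the rod is pulled out, in m: 0 = fully in, where the spring holds it at the start; at most 0.105. The pull is about 6 N at the start and grows by 0.8 N per 10 mm; it slides straight along the stand's -x.
- rod_grip (a point): Middle of the gripping length of the upright black round post on the rod's outer end (moves with the rod), 104 mm above the table; post 18 mm in diameter from 76 to 112 mm above the table, with a 20 mm head up to 122 mm, thinner below. Stand frame x = -45, y = 0 mm when the rod is in.
- rod_pointer (a point): Tip of the thin steel pointer blade (3 mm thick along the rod) that sticks out from the rod's end towards the scale rail, straight under the post's centre line along the rod (same stand x as the post), 33 mm towards the stand's +y, 60 mm above the table. Moves with the rod.
- length_mark (a point): The length mark: middle of the inner face of the upright dark steel clip on the scale rail, 10 mm wide along the rail, 16 mm deep, rising to 66 mm above the table; fixed. Its axes are parallel to the stand's. The blade's tip passes it with 3 mm of gap; it lies 45 to 85 mm from the blade's starting place, along the stand's -x.
- terminal_box: Red plastic box with coloured terminals on top, 68 x 73 x 134 mm, loose on the table, bystander; origin at its underside.
- kf25_elbow: Grey metal pipe elbow, 40 x 78 x 82 mm, loose bystander; origin at its underside.
- kf_clamp: Silvery ring clamp, 59 x 91 x 14 mm, loose bystander; origin at its underside.

How it is judged:
On the way:
1. the lock knob is turned fully anticlockwise to its end stop (within 0.08 rad) (value of joint lock_knob below 0.08 rad), for 0.2 s.
At the end, for the whole second after the job is handed in: The pointer blade's tip is level with the middle of the length-mark clip to within 5 mm along the rod (half the clip's width), at rest, with the fingers holding the rod (more than 3 N), and the lock knob is still at its anticlockwise stop (within 0.1 rad) (x of rod_pointer in the frame of length_mark between -0.005 and 0.005 m and contact force between the fingers and pointer_rod above 3 N and velocity of joint pointer_rod between -0.01 and 0.01 m/s and value of joint lock_knob below 0.1 rad); the arm keeps its last pose, push and grip.
It fails at once if a loose bystander (terminal box, elbow or ring clamp) is shifted by more than 30 mm (distance of any of terminal_box, kf25_elbow, kf_clamp from where it was at the start of the episode above 0.03 m).
It also fails if it takes over 45 s, if anything falls off the work surface, if the arm or the gripper's body presses on something with over 40 N, if the wrist force passes 120 N, or if a joint passes its speed limit or range.

## Working session

There is one attempt and no reset: what is moved stays moved. The work goes in short steps, Python scripts to look and compute and a tool call to move; the robot and the scene stay as the last step left them, time stands still between calls to the robot, and variables do not carry over. Pictures are saved under pics/ and viewed, about 8 in all and at most 12, crops included, and the job is handed in when it is done.

Besides the shell and the picture viewer there is one more tool, called as name([rows], argument=value, ...), one row to a line, values as JSON. drive_tool: Moves the arm, as the interface text tells. Shift numbers are shares of 0.8 m and turn numbers shares of 2 rad, none past 1 either way. Its arguments: {"type":"object","properties":{"motion":{"type":"array","items":{"type":"array"}},"force":{"type":"number"}},"required":["motion"]}

```bash
ls; mkdir -p pics; python3 - <<'E'
from plant import ctrl
import cv2,numpy as np
np.set_printoptions(precision=4,suppress=True)
print(ctrl.sense())
for n in("scene","top"):
    im=ctrl.snapshot(n);cv2.imwrite(f"pics/{n}0.png",im);print(n,ctrl.calibration(n))
E
```

```text
pics
{'time_s': 0.0, 'qpos': array([-1.2628,  0.6294,  0.0385,  1.5184, -0.027 ,  0.9963, -0.02  ]), 'joint_vel': array([-0.0013,  0.0005,  0.0004,  0.0001, -0.0001,  0.0008,  0.0007]), 'tau': array([ -0.0006, -56.3387,   1.226 , -19.344 ,   0.011 ,   0.0108,
         0.    ]), 'eef_pos': array([0.2372, 0.6049, 0.4038]), 'tcp_rot': array([-0.5838, -3.0866,  0.0029]), 'contact_force': array([-0.2938, -0.1395, -1.3429]), 'ft_torque': array([-0.0376,  0.0237, -0.0062]), 'gripper_width': 0.08514270919524705}
scene {'vertical_fov': 42.06141627724455, 'cx': 285.4559350247401, 'cy': 217.03135291292836, 'pose': array([[ 0.8357, -0.4282,  0.3438, -0.0178],
       [-0.549 , -0.6635,  0.5082, -0.7692],
       [ 0.0105, -0.6135, -0.7896,  1.2946],
       [ 0.    ,  0.    ,  0.    ,  1.    ]])}
top {'vertical_fov': 52.160608128428166, 'cx': 288.46953302035234, 'cy': 207.57489532893143, 'pose': array([[ 0.0043, -0.9922,  0.1245,  0.412 ],
       [-0.9999, -0.0063, -0.0153,  0.0221],
       [ 0.016 , -0.1244, -0.9921,  1.2245],
       [ 0.    ,  0.    ,  0.    ,  1.    ]])}
```

View pics/top0.png

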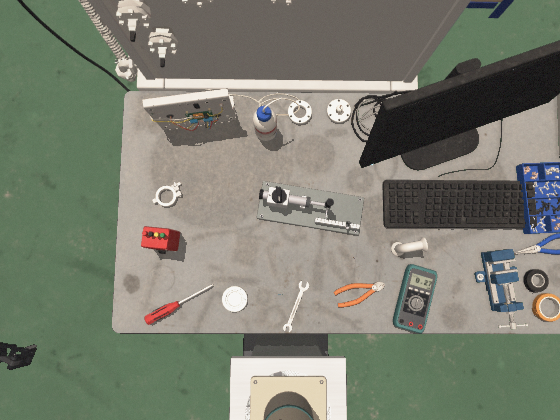

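View pics/scene0.png

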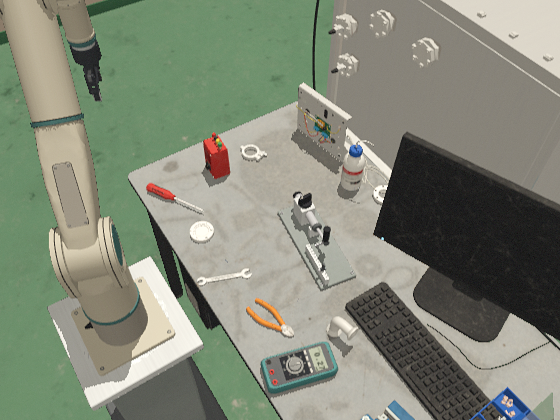

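The top view shows the stand with its knob at about (281,196), the post at about (329,203) and the scale rail at (338,224). Stand +x therefore points roughly along world +y, and stand +y along world -x. The bystanders are well clear. I'll crop both views closer.

```bash
python3 - <<'E'
import cv2,numpy as np
a=cv2.imread("pics/top0.png")[175:240,250:370];b=cv2.imread("pics/scene0.png")[180:295,270:360]
a=cv2.resize(a,None,fx=6,fy=6,interpolation=cv2.INTER_CUBIC)
cv2.imwrite("pics/topc.png",a)
E
```

```text
(no output)
```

View pics/topc.png

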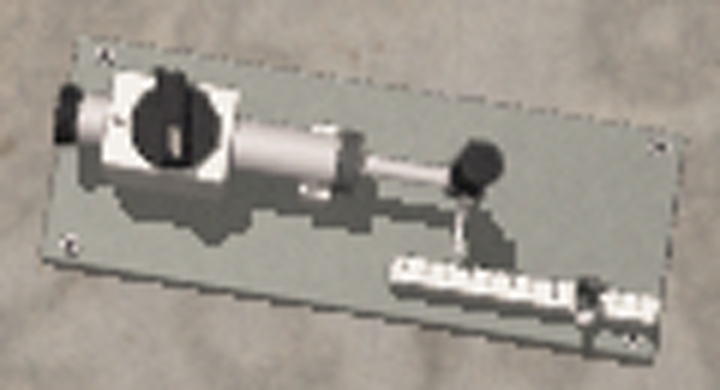

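The crop shows the knob disc centre at about (176,122) in crop pixels, with the bar nearly vertical in the image. The post head is at (478,165), the clip top at about (590,290), and the plate corners at (83,38), (688,135), (655,358) and (42,260).

```bash
cat >h.py <<'E'
import numpy as np,cv2
from scipy.spatial.transform import Rotation as R
np.set_printoptions(precision=4,suppress=True)
def ray(c,u,v,z):
    f=210/np.tan(np.radians(c["vertical_fov"])/2)
    d=c["pose"][:3,:3]@[(u-c["cx"])/f,(v-c["cy"])/f,1];o=c["pose"][:3,3]
    return o+d*(z-o[2])/d[2]
def proj(c,p):
    f=210/np.tan(np.radians(c["vertical_fov"])/2)
    q=c["pose"][:3,:3].T@(np.asarray(p)-c["pose"][:3,3]); return np.array([f*q[0]/q[2]+c["cx"],f*q[1]/q[2]+c["cy"]])
E
python3 - <<'E'
from h import *
from plant import ctrl
c=ctrl.calibration("top")
P={}
for n,u,v,z in[("disc",176,122,.087),("head",478,165,.122),("clip",588,288,.066),("c1",83,38,.012),("c2",688,135,.012),("c3",655,358,.006),("c4",42,260,.006),("barF",172,72,.110),("barN",176,162,.110)]:
    P[n]=ray(c,u/6+250-.4,v/6+175-.4,z);print(n,P[n])
cc=(P["c1"]+P["c2"]+P["c3"]+P["c4"])/4;print("centre",cc)
for a,b in(("c2","c1"),("c3","c4"),("head","disc"),("barN","barF")):
    d=P[b]-P[a];print(a,b,np.linalg.norm(d[:2]),np.degrees(np.arctan2(d[1],d[0])))
s=ctrl.sense();print(R.from_rotvec(s["tcp_rot"]).as_matrix()); print(ctrl.calibration("wrist"))
E
```

```text
disc [0.5888 0.0302 0.087 ]
head [ 0.5654 -0.1009  0.122 ]
clip [ 0.5173 -0.1566  0.066 ]
c1 [0.6408 0.0755 0.012 ]
c2 [ 0.5958 -0.2138  0.012 ]
c3 [ 0.4896 -0.1973  0.006 ]
c4 [0.5346 0.094  0.006 ]
barF [0.6074 0.0319 0.11  ]
barN [0.5675 0.0299 0.11  ]
centre [ 0.5652 -0.0604  0.009 ]
c2 c1 0.2927161266781095 81.1693979980002
c3 c4 0.29475085240870985 81.21522627910767
head disc 0.1332036351166572 79.88844387808741
barN barF 0.039921604000143524 2.925499742027729
[[-0.931   0.3651 -0.0006]
 [ 0.3651  0.931  -0.0015]
 [-0.     -0.0017 -1.    ]]
{'vertical_fov': 60.41647596486796, 'cx': 282.10168689059975, 'cy': 215.47863752453213, 'pose': array([[ 0.3635,  0.8992,  0.2436,  0.1749],
       [ 0.9316, -0.3504, -0.0969,  0.6298],
       [-0.0018,  0.2621, -0.965 ,  0.3741],
       [ 0.    ,  0.    ,  0.    ,  1.    ]])}
```

drive_tool([
  [[0.146, -0.24, 0], [0, 0, -0.453], 100],
  [[0.146, -0.24, 0], [0, 0, -0.453], 100],
  [[0.146, -0.24, 0], [0, 0, -0.453], 100],
  [[0.146, -0.24, 0], [0, 0, -0.453], 100],
  [[0.146, -0.24, 0], [0, 0, -0.453], 100],
])

```text
time_s: 0.72
eef_pos: [0.3563, 0.4093, 0.404]
tcp_rot: [1.891, 2.508, -0.004]
contact_force: [-0.1, 0.4, 0.1]
gripper_width: 0.0854
```

drive_tool([
  [[0.145, -0.237, 0], [0, 0, -0.453], 100],
  [[0.145, -0.237, 0], [0, 0, -0.453], 100],
  [[0.145, -0.237, 0], [0, 0, -0.453], 100],
  [[0.145, -0.237, 0], [0, 0, -0.453], 100],
  [[0.145, -0.237, 0], [0, 0, -0.453], 100],
])

```text
time_s: 1.35
eef_pos: [0.4739, 0.2158, 0.4042]
tcp_rot: [2.806, 1.409, -0.004]
contact_force: [-0.7, 0.8, 0.8]
gripper_width: 0.0854
```

drive_tool([
  [[0.145, -0.237, -0.05], [0, 0, -0.453], 100],
  [[0.145, -0.237, -0.05], [0, 0, -0.453], 100],
  [[0.145, -0.237, -0.05], [0, 0, -0.453], 100],
  [[0.145, -0.237, -0.05], [0, 0, -0.453], 100],
  [[0.145, -0.237, -0.05], [0, 0, -0.453], 100],
])

```text
time_s: 1.98
eef_pos: [0.5907, 0.0219, 0.3636]
tcp_rot: [3.138, 0.021, -0.004]
contact_force: [-1.3, 0.1, 0.2]
gripper_width: 0.0854
```

```bash
python3 - <<'E'
from h import *
from plant import ctrl
s=ctrl.sense();c=ctrl.calibration("wrist");im=ctrl.snapshot("wrist")
cv2.imwrite("pics/w1.png",im);np.save("w1.npy",c["pose"])
print(s["eef_pos"],s["qpos"],s["time_s"]);M=R.from_rotvec(s["tcp_rot"]).as_matrix();print(M,np.degrees(np.arctan2(M[1,1],M[0,1])))
for p in([.588,.030,.110],[.567,-.103,.122],[.517,-.157,.066]):print(proj(c,p))
E
```

```text
[0.5907 0.0219 0.3636] [-0.534   0.7079  0.7554  1.7435 -0.5838  0.932  -1.0943] 1.975
[[ 0.9999  0.0131 -0.0027]
 [ 0.0131 -0.9999 -0.0035]
 [-0.0027  0.0035 -1.    ]] -89.24882281229877
[269.0229 225.5117]
[478.1914 265.4975]
[498.0316 295.6191]
```

View pics/w1.png

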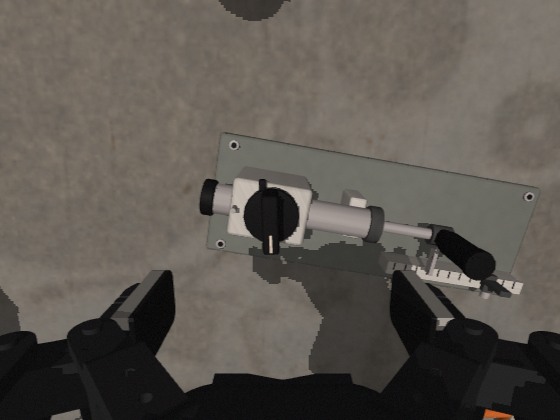

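The wrist view shows the knob disc at about (272,214), the white-marked bar running from about (263,182) to (271,252), the post head at (483,264) and the clip near (487,290). I'll cast rays from these.

```bash
python3 - <<'E'
from h import *
from plant import ctrl
c=ctrl.calibration("wrist");c["pose"]=np.load("w1.npy")
im=cv2.imread("pics/w1.png")
for n,u,v,z in[("disc",271.5,214,.087),("head",482.5,263.5,.122),("clip",488,291,.066),("s1",234,145.5,.012),("s2",529.5,197.5,.012),("s4",220,243.5,.012)]:print(n,ray(c,u,v,z))
for z in (.087,.11): print([proj(c,[.588+.02*np.cos(a),.030+.02*np.sin(a),z]).round() for a in(0,np.pi)])
cv2.imwrite("pics/w1c.png",np.hstack([cv2.resize(im[165:265,220:320],None,fx=4,fy=4,interpolation=2),cv2.resize(im[220:320,420:520],None,fx=4,fy=4,interpolation=2)]))
E
```

```text
disc [0.5895 0.029  0.087 ]
head [ 0.5684 -0.1055  0.122 ]
clip [ 0.5211 -0.1481  0.066 ]
s1 [0.631 0.064 0.012]
s2 [ 0.5881 -0.205   0.012 ]
s4 [0.5397 0.0791 0.012 ]
[array([270., 188.]), array([270., 243.])]
[array([269., 195.]), array([269., 254.])]
```

View pics/w1c.png

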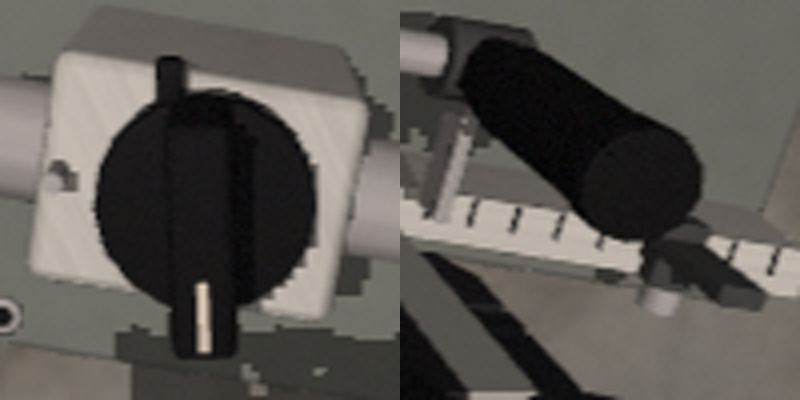

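drive_tool([
  [[-0.002, 0.0095, -0.06], [0, 0, 0.0175], 50],
  [[-0.002, 0.0095, -0.11], [0, 0, 0.0175], 50],
  [[-0.002, 0.0095, -0.123], [0, 0, 0.0175], 50],
  [[-0.002, 0.0095, -0.123], [0, 0, 0.0175], 50],
  [[-0.002, 0.0095, -0.123], [0, 0, 0.0175], 50],
], force=50)

```text
time_s: 2.65
eef_pos: [0.5894, 0.0316, 0.2665]
tcp_rot: [3.139, 0.073, -0.002]
contact_force: [0.0, -0.0, 0.6]
gripper_width: 0.0426
```

```bash
python3 - <<'E'
from h import *
from plant import ctrl
s=ctrl.sense();c=ctrl.calibration("wrist");im=ctrl.snapshot("wrist");cv2.imwrite("pics/w2.png",im)
M=R.from_rotvec(s["tcp_rot"]).as_matrix();print(s["eef_pos"],s["contact_force"],s["gripper_width"],np.degrees(np.arctan2(M[1,1],M[0,1])),s["qpos"])
E
```

```text
[0.5894 0.0316 0.2665] [ 0.0228 -0.0044  0.6162] 0.04257133934845567 -87.32236852473508 [-0.483   0.821   0.6384  1.8171 -0.6967  0.7433 -0.9864]
```

View pics/w2.png

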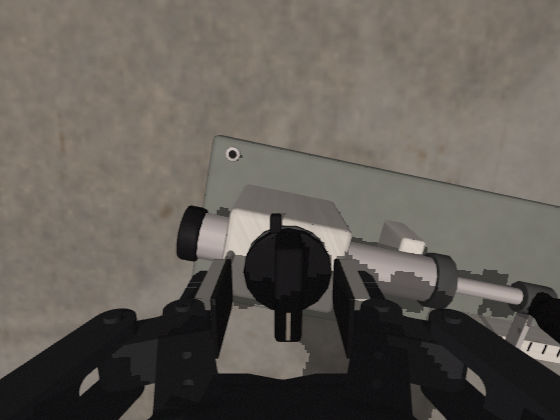

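The bar (column 288) sits between the pads (inner faces at about 225 and 342), about 2 mm off centre. I'll correct y by -2 mm and close.

drive_tool([
  [[0, -0.0025, -0.001], [0, 0, 0], 50],
  [[0, -0.0025, -0.001], [0, 0, 0], 0],
  [[0, -0.0025, -0.001], [0, 0, 0], 0],
  [[0, -0.0025, -0.001], [0, 0, 0], 0],
  [[0, -0.0025, -0.001], [0, 0, 0], 0],
], force=50)

```text
time_s: 3.32
eef_pos: [0.5895, 0.0293, 0.2662]
tcp_rot: [3.139, 0.073, -0.001]
contact_force: [-1.6, -0.5, 5.4]
gripper_width: 0.0094
```

drive_tool([
  [[0, 0, 0], [0, 0, 0.08], 0],
  [[0, 0, 0], [0, 0, 0.16], 0],
  [[0, 0, 0], [0, 0, 0.24], 0],
  [[0, 0, 0], [0, 0, 0.32], 0],
  [[0, 0, 0], [0, 0, 0.4], 0],
])

```text
time_s: 3.95
eef_pos: [0.5891, 0.0295, 0.2663]
tcp_rot: [2.86, 1.297, -0.0]
contact_force: [-1.7, 0.5, 2.7]
gripper_width: 0.0096
```

```bash
cat >s.py <<'E'
from h import *
from plant import ctrl
s=ctrl.sense();M=R.from_rotvec(s["tcp_rot"]).as_matrix();print(s["eef_pos"],s["contact_force"],s["ft_torque"],s["gripper_width"],np.degrees(np.arctan2(M[1,1],M[0,1])),s["qpos"])
E
python3 s.py
```

```text
[0.5891 0.0295 0.2663] [-1.715   0.4808  2.6767] [ 0.0654  0.3921 -0.0746] 0.009550616128170883 -41.21042288501148 [-0.3567  0.7654  0.4203  1.8153 -0.4758  0.6623 -0.3782]
```

drive_tool([
  [[0, 0, 0], [0, 0, 0.08], 0],
  [[0, 0, 0], [0, 0, 0.16], 0],
  [[0, 0, 0], [0, 0, 0.24], 0],
  [[0, 0, 0], [0, 0, 0.285], 0],
  [[0, 0, 0], [0, 0, 0.31], 0],
])

```text
time_s: 4.58
eef_pos: [0.5888, 0.0295, 0.2663]
tcp_rot: [-2.33, -2.107, -0.0]
contact_force: [-1.9, 0.1, 4.3]
gripper_width: 0.0096
```

```bash
python3 s.py
```

```text
[0.5888 0.0295 0.2663] [-1.9238  0.0768  4.2693] [ 0.1156  0.3712 -1.0316] 0.009616444044254322 -5.7594457768944025 [-0.2533  0.7382  0.2494  1.813  -0.2879  0.626   0.0679]
```

The torque rose to 1 N m, so the knob is at its end stop. I'll hold briefly, ease the twist, release and rise.

drive_tool([
  [[0, 0, 0], [0, 0, 0], 0],
  [[0, 0, 0], [0, 0, 0], 0],
  [[0, 0, 0], [0, 0, 0], 50],
  [[0, 0, 0], [0, 0, 0], 50],
  [[0, 0, 0], [0, 0, 0], 50],
])

```text
time_s: 5.2
eef_pos: [0.5889, 0.0297, 0.2661]
tcp_rot: [-2.329, -2.108, 0.0]
contact_force: [-0.0, 0.6, -0.7]
gripper_width: 0.0427
```

drive_tool([
  [[0, 0, 0.06], [0, 0, 0], 50],
  [[0, 0, 0.12], [0, 0, 0], 60],
  [[0, 0, 0.12], [0, 0, 0], 60],
  [[0, 0, 0.12], [0, 0, 0], 60],
  [[0, 0, 0.12], [0, 0, 0], 60],
])

```text
time_s: 5.82
eef_pos: [0.5884, 0.0298, 0.3608]
tcp_rot: [-2.328, -2.107, 0.003]
contact_force: [0.1, 0.1, 0.1]
gripper_width: 0.0513
```

```bash
python3 - <<'E'
from h import *
from plant import ctrl
exec(open("s.py").read())
c=ctrl.calibration("wrist");im=ctrl.snapshot("wrist");cv2.imwrite("pics/w3.png",im);np.save("w3.npy",c["pose"])
cv2.imwrite("pics/top3.png",ctrl.snapshot("top"))
for p in([.5885,.0295,.110],[.568,-.104,.122]):print(proj(c,p))
E
```

```text
[0.5884 0.0298 0.3608] [0.1247 0.0519 0.1295] [-0.015  -0.0138  0.0219] 0.051293029360552043 -5.684212843458814 [-0.2921  0.6105  0.307   1.7445 -0.2378  0.8258  0.0262]
[284.3744 226.0891]
[273.6169 413.8519]
```

View pics/w3.png

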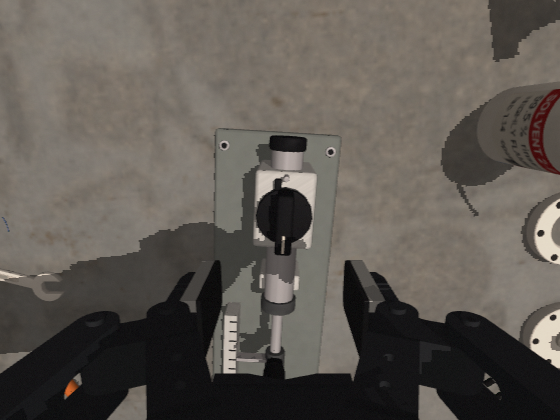

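The bar now lies along the barrel with its tab at the stop pin (near (285,180)), so the knob is at its stop. Next I'll move over the post, with the jaws turned to close along the rod.

drive_tool([
  [[-0.013, -0.083, 0], [0, 0, -0.406], 50],
  [[-0.013, -0.083, 0], [0, 0, -0.406], 50],
  [[-0.013, -0.083, 0], [0, 0, -0.406], 50],
  [[-0.013, -0.083, 0], [0, 0, -0.406], 50],
  [[-0.013, -0.083, 0], [0, 0, -0.406], 50],
])

```text
time_s: 6.55
eef_pos: [0.578, -0.0366, 0.3601]
tcp_rot: [-2.972, -1.012, 0.004]
contact_force: [0.8, 0.0, 0.2]
gripper_width: 0.0424
```

drive_tool([
  [[-0.0125, -0.084, 0], [0, 0, -0.406], 50],
  [[-0.0125, -0.084, 0], [0, 0, -0.406], 50],
  [[-0.0125, -0.084, 0], [0, 0, -0.406], 50],
  [[-0.0125, -0.084, 0], [0, 0, -0.406], 50],
  [[-0.0125, -0.084, 0], [0, 0, -0.406], 50],
])

```text
time_s: 7.18
eef_pos: [0.5679, -0.1036, 0.3591]
tcp_rot: [-3.129, 0.249, 0.006]
contact_force: [-0.7, -0.2, -0.4]
gripper_width: 0.0425
```

```bash
python3 - <<'E'
from h import *
from plant import ctrl
exec(open("s.py").read())
c=ctrl.calibration("wrist");im=ctrl.snapshot("wrist");cv2.imwrite("pics/w4.png",im);np.save("w4.npy",c["pose"])
for p in([.568,-.104,.122],[.517,-.157,.066]):print(proj(c,p))
E
```

```text
[ 0.5679 -0.1036  0.3591] [-0.7117 -0.1928 -0.4225] [ 0.0168 -0.0122  0.0454] 0.042507651552937856 -99.09264551463434 [-0.3248  0.6967  0.758   1.7859 -0.5964  0.9076 -1.0286]
[284.3745 228.5702]
[361.1611 258.479 ]
```

View pics/w4.png

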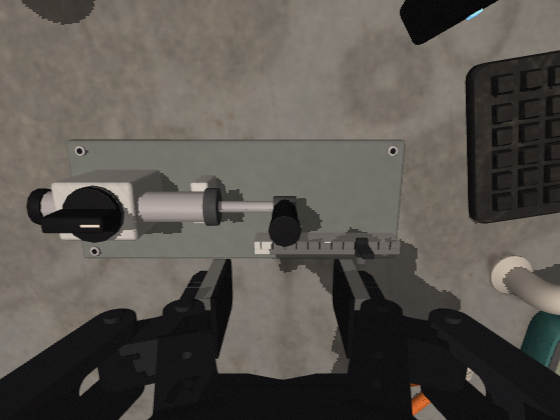

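The jaws line up with the rod. The post head is at (285,231), the clip is around (363,247), and the knob bar is parallel to the barrel. I'll take the clip's dark-pixel extents from the image, then descend.

```bash
python3 - <<'E'
from h import *
from plant import ctrl
c=ctrl.calibration("wrist");c["pose"]=np.load("w4.npy")
g=cv2.cvtColor(cv2.imread("pics/w4.png"),6)
print("cols",list(range(348,382)))
for r in range(230,264,2):print(r,g[r,348:382])
E
```

```text
cols [348, 349, 350, 351, 352, 353, 354, 355, 356, 357, 358, 359, 360, 361, 362, 363, 364, 365, 366, 367, 368, 369, 370, 371, 372, 373, 374, 375, 376, 377, 378, 379, 380, 381]
230 [ 58  56  57  57  57  58  58  59  57  57  82 107 105 107 108 108 108 111
 110 110 111 109 110 109 112 110 110 111 111 112 112 112 111 113]
232 [ 64  62  63  65  61  64  63  63  63  63  63  63  63  64  64  63  63  62
  64  84 108 107 107 108 109 107 108 108 109 108 109 108 108 109]
234 [ 80  79  79  80  79  78  79  78  79  80  80  82  79  80  79  81  80  79
  81  81  80  80  79  80  89 101 102 100  99 100 101 100 100 100]
236 [ 79  78  79  78  78  79  79  79  78  78  79  78  79  80  78  80  80  78
  79  79  79  80  80  81  88 100 100  94  80  88 100 100 100 101]
238 [ 80  81  80  80  80  80  79  68  36  28  26  27  28  29  26  27  28  29
  28  54  81  80  81  80  80  78  80  79  78  90 101 102 103 103]
240 [ 79  80  80  78  80  80  80  65  28  34  37  36  37  36  37  34  35  35
  35  36  58  80  81  80  80  80  80  79  79  80  79  80  90 103]
242 [103 104 103 104 104  94  62  16  31  36  36  36  37  37  35  
[... 636 characters left out ...]
102 101 102]
252 [102 101 100 101 101 101  84  38  30  35  28  23  24  21  29  26  28  29
  28  29  29  28  27  26  26  68 103 102 102 102 102 102 102 101]
254 [74 72 71 73 72 73 63 42 30 35 34 33 24 25 32 37 36 37 35 35 37 32 36 35
 36 35 55 71 73 73 73 71 75 82]
256 [59 61 59 59 60 60 57 54 40 36 34 37 33 28 32 35 34 36 37 36 37 38 34 35
 35 36 48 58 59 58 57 60 60 59]
258 [53 54 55 55 53 55 53 53 60 71 77 84 89 73 35 36 36 34 37 36 36 39 38 34
 36 37 49 58 58 58 58 57 59 57]
260 [84 85 83 79 65 56 57 57 64 72 77 82 84 88 86 86 80 71 62 63 64 65 63 65
 64 65 65 64 66 66 65 64 64 65]
262 [84 85 84 85 80 65 56 55 65 75 76 82 84 85 86 84 78 68 62 63 64 66 65 64
 63 65 65 66 66 66 65 66 65 66]
```

drive_tool([
  [[0.001, -0.0005, -0.06], [0, 0, 0], 50],
  [[0.001, -0.0005, -0.11], [0, 0, 0], 50],
  [[0.001, -0.0005, -0.128], [0, 0, 0], 50],
  [[0.001, -0.0005, -0.128], [0, 0, 0], 50],
  [[0.001, -0.0005, -0.128], [0, 0, 0], 50],
])

```text
time_s: 7.85
eef_pos: [0.5694, -0.1044, 0.258]
tcp_rot: [-3.13, 0.25, 0.002]
contact_force: [-0.5, 0.3, 0.9]
gripper_width: 0.0426
```

```bash
python3 - <<'E'
from h import *
from plant import ctrl
c=ctrl.calibration("wrist");c["pose"]=np.load("w4.npy")
a=np.radians(81.2);ex=np.array([np.cos(a),np.sin(a),0]);ey=np.array([-ex[1],ex[0],0])
o=np.array([.5885,.0295,0])-.09*ex
W=lambda x,y,z:o+x*ex+y*ey+[0,0,z]
print("post",W(-.045,0,.122),proj(c,W(-.045,0,.122)))
for y in(.036,.052):
  for z in(.022,.038,.066):print(y,z,[proj(c,W(-.045-d,y,z)).round(1) for d in(.055,.06,.065)])
print("blade tip",W(-.045,.033,.06),proj(c,W(-.045,.033,.06)))
print("rail end",proj(c,W(-.144,.036,.038)),proj(c,W(-.144,.048,.038)),proj(c,W(-.019,.048,.038)))
im=cv2.imread("pics/w4.png");cv2.imwrite("pics/w4c.png",cv2.resize(im[190:270,250:410],None,fx=5,fy=5,interpolation=cv2.INTER_CUBIC))
exec(open("s.py").read())
E
```

```text
post [ 0.5678 -0.1039  0.122 ] [284.2674 228.8321]
0.036 0.022 [array([345.4, 233.4]), array([351. , 233.4]), array([356.6, 233.4])]
0.036 0.038 [array([348.5, 239.3]), array([354.4, 239.3]), array([360.3, 239.3])]
0.036 0.066 [array([354.8, 251.1]), array([361.3, 251.1]), array([367.7, 251.1])]
0.052 0.022 [array([344.6, 250.2]), array([350.1, 250.2]), array([355.7, 250.2])]
0.052 0.038 [array([347.7, 256.8]), array([353.5, 256.8]), array([359.3, 256.8])]
0.052 0.066 [array([353.8, 270.2]), array([360.2, 270.1]), array([366.5, 270.1])]
blade tip [ 0.5352 -0.0989  0.06  ] [284.0515 245.0202]
rail end [400.2093 239.1591] [399.0435 252.3592] [253.8286 252.7024]
[ 0.5694 -0.1044  0.258 ] [-0.45   0.255  0.906] [-0.0062 -0.077  -0.0128] 0.042594072274167304 -99.13744188057814 [-0.25    0.8228  0.6351  1.8532 -0.7281  0.7153 -0.9227]
```

View pics/w4c.png

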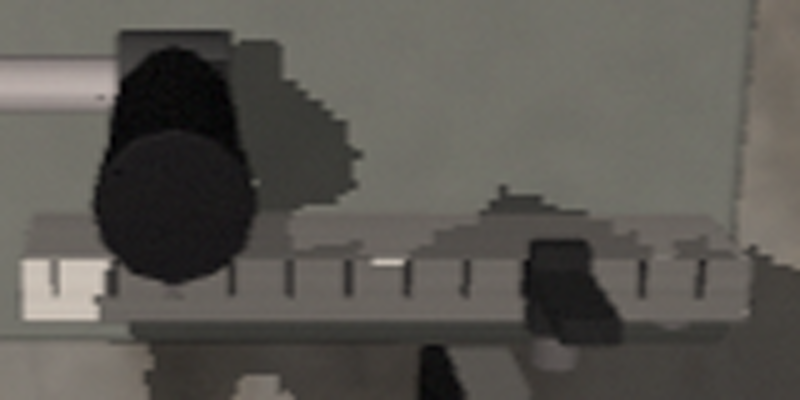

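drive_tool([
  [[0, 0, 0], [0, 0, 0], 0],
  [[0, 0, 0], [0, 0, 0], 0],
  [[0, 0, 0], [0, 0, 0], 0],
  [[0, 0, 0], [0, 0, 0], 0],
], force=60)

```text
time_s: 8.35
eef_pos: [0.5699, -0.1051, 0.2595]
tcp_rot: [-3.13, 0.25, -0.003]
contact_force: [-0.7, -1.2, 7.5]
gripper_width: 0.0172
```

Clip measurement: its top spans columns 362-374 at rows 251-258, centre about 368, and its base centre is about 362. Both give a pull of about 64.5 mm. The post is gripped (17 mm opening). Pulling now.

drive_tool([
  [[-0.003, -0.02, 0], [0, 0, 0], 0],
  [[-0.006, -0.04, 0], [0, 0, 0], 0],
  [[-0.009, -0.06, 0], [0, 0, 0], 0],
  [[-0.0123, -0.0797, 0], [0, 0, 0], 0],
  [[-0.0123, -0.0797, 0], [0, 0, 0], 0],
], force=80)

```text
time_s: 8.98
eef_pos: [0.5604, -0.1658, 0.2595]
tcp_rot: [-3.123, 0.247, -0.001]
contact_force: [0.6, 10.3, 4.1]
gripper_width: 0.0163
```

```bash
python3 - <<'E'
from h import *
from plant import ctrl
exec(open("s.py").read())
d=s["eef_pos"]-[.5699,-.1051,.2595];print("pull",d@[-.153,-.988,0])
im=ctrl.snapshot("wrist");t=ctrl.snapshot("top")
cv2.imwrite("pics/t5.png",t);cv2.imwrite("pics/w5.png",im);cc=ctrl.calibration("wrist")
sc=ctrl.snapshot("scene");cv2.imwrite("pics/s5.png",sc)
cv2.imwrite("pics/all5.png",np.hstack([cv2.resize(im[130:380,150:450],(480,400)),cv2.resize(sc[215:295,290:354],(320,400),interpolation=2)]))
E
```

```text
[ 0.5604 -0.1658  0.2595] [ 0.5819 10.2809  4.098 ] [ 1.6401  0.0234 -0.0628] 0.016263267829833745 -99.06131708127646 [-0.1325  0.822   0.6228  1.8365 -0.7163  0.7246 -0.8282]
pull 0.0614644637034667
```

View pics/all5.png

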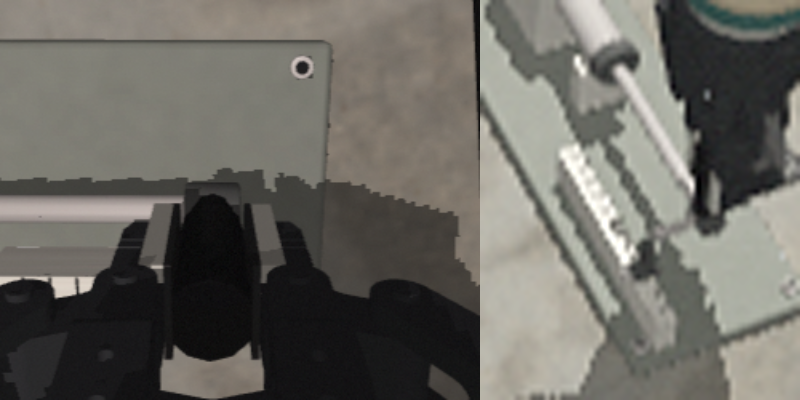

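The rod is out 61.5 mm, since the spring load makes the arm lag about 3 mm. The blade stops just short of the clip in the scene crop (blade tip at about (655,228), clip at (645,258)). I'll add the lag to the command.

drive_tool([
  [[-0.0011, -0.0074, 0], [0, 0, 0], 0],
  [[-0.0011, -0.0074, 0], [0, 0, 0], 0],
  [[-0.0011, -0.0074, 0], [0, 0, 0], 0],
  [[-0.0011, -0.0074, 0], [0, 0, 0], 0],
])

```text
time_s: 9.62
eef_pos: [0.5607, -0.1662, 0.2595]
tcp_rot: [-3.115, 0.239, 0.001]
contact_force: [0.9, 10.7, 3.4]
gripper_width: 0.0167
```

```bash
python3 - <<'E'
from h import *
from plant import ctrl
exec(open("s.py").read())
d=s["eef_pos"]-[.5699,-.1051,.2595];p=d@[-.153,-.988,0];print("pull",p)
a=np.radians(81.2);ex=np.array([np.cos(a),np.sin(a),0]);ey=np.array([-ex[1],ex[0],0])
o=np.array([.5885,.0295,0])-.09*ex
W=lambda x,y,z:o+x*ex+y*ey+[0,0,z]
out=[]
for n,u0,v0 in(("scene",295,235),("top",320,192)):
    c=ctrl.calibration(n);im=ctrl.snapshot(n);cr=cv2.resize(im[v0:v0+50,u0:u0+50],None,fx=8,fy=8,interpolation=cv2.INTER_CUBIC)
    cv2.imwrite(f"pics/{n}6.png",im)
    q=lambda P:(proj(c,P)-[u0,v0]+.5)*8
    print(n,"tip",q(W(-.045-p,.033,.06)),"cliptop",[q(W(-.045-k,.036,.066)) for k in(.06,.065)],"rail ends",q(W(-.144,.048,.038)),q(W(-.019,.048,.038)))
    out.append(cr)
cv2.imwrite("pics/c6.png",np.hstack(out))
E
```

```text
[ 0.5607 -0.1662  0.2595] [ 0.8588 10.7062  3.4193] [ 1.2605 -0.0626 -0.2048] 0.01673951488243427 -98.75884264983556 [-0.1256  0.8211  0.6166  1.834  -0.7172  0.7303 -0.8208]
pull 0.06182792291699192
scene tip [245.093 217.967] cliptop [array([235.8665, 207.049 ]), array([242.6391, 218.4683])] rail ends [251.2374 354.4048] [88.8974 75.1875]
top tip [231.5314 225.7481] cliptop [array([227.7132, 231.8782]), array([242.2553, 234.2054])] rail ends [321.4425 291.2314] [-34.0313 234.3268]
```

View pics/c6.png

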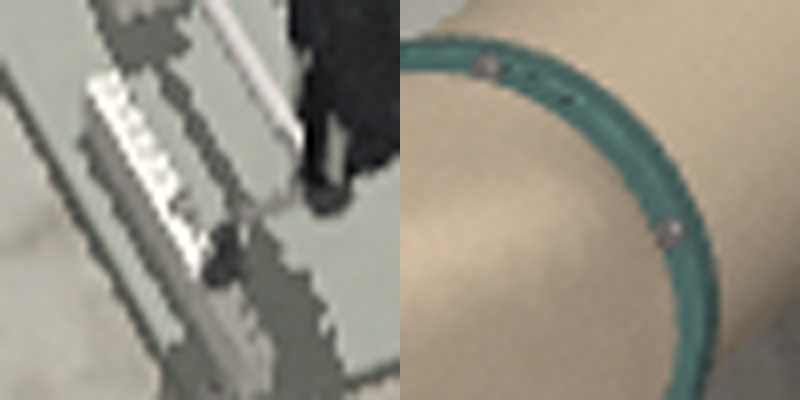

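```bash
cat >t.py <<'E'
from h import *
from plant import ctrl
s=ctrl.sense();M=R.from_rotvec(s["tcp_rot"]).as_matrix();g=s["eef_pos"]+.155*M[:,2]
g0=np.array([.5699,-.1051,.2595])+.155*R.from_rotvec([-3.13,.25,-.003]).as_matrix()[:,2]
print(s["eef_pos"],g,g0,"zaxis",M[:,2],"pull at grasp",(g-g0)@[-.153,-.988,0],s["contact_force"],s["gripper_width"],s["time_s"])
D=R.from_matrix(np.array([[.988,-.153,0],[-.153,-.988,0],[0,0,-1]]));print("fix share",(D*R.from_matrix(M).inv()).as_rotvec()/2)
E
python3 t.py
```

```text
[ 0.5606 -0.1663  0.2595] [ 0.5607 -0.1635  0.1045] [ 0.5702 -0.1049  0.1045] zaxis [ 0.0007  0.0176 -0.9998] pull at grasp 0.05940605019173688 [ 0.3618 10.908   3.4942] 0.016971879303435685 9.725
fix share [-0.0088  0.0004 -0.0004]
```

drive_tool([
  [[-0.0016, -0.0105, 0], [-0.014, 0, 0], 0],
  [[-0.0016, -0.0105, 0], [-0.014, 0, 0], 0],
  [[-0.0016, -0.0105, 0], [-0.014, 0, 0], 0],
  [[-0.0016, -0.0105, 0], [-0.014, 0, 0], 0],
])

```text
time_s: 10.22
eef_pos: [0.5599, -0.1698, 0.2596]
tcp_rot: [-3.133, 0.235, 0.001]
contact_force: [-0.6, 10.2, 4.3]
gripper_width: 0.0168
```

```bash
python3 t.py
```

```text
[ 0.5599 -0.1698  0.2596] [ 0.5598 -0.1698  0.1046] [ 0.5702 -0.1049  0.1045] zaxis [-0.0005  0.0001 -1.    ] pull at grasp 0.0656934941541572 [-0.5985 10.2324  4.327 ] 0.016757914467275873 10.225
fix share [-0.0001 -0.0002 -0.0018]
```

Pull at the grasp point is now 65.7 mm with the tool vertical. I'll check it independently against the images: hub against plate features in the wrist view, and blade against clip in the scene view.

```bash
python3 - <<'E'
from h import *
from plant import ctrl
c=ctrl.calibration("wrist");im=ctrl.snapshot("wrist");np.save("w7.npy",c["pose"]);cv2.imwrite("pics/w7.png",im)
sc=[ctrl.snapshot("scene") for _ in range(6)];m=np.mean(sc,0).astype(np.uint8);cv2.imwrite("pics/s7.png",m)
a=np.radians(81.2);ex=np.array([np.cos(a),np.sin(a),0]);ey=np.array([-ex[1],ex[0],0]);o=np.array([.5885,.0295,0])-.09*ex
W=lambda x,y,z:o+x*ex+y*ey+[0,0,z]
print("proj hub(z.07,d.065)",proj(c,W(-.11,-.005,.07)),"screw",proj(c,np.array([.5881,-.205,.012])))
cs=ctrl.calibration("scene")
for k in(.06,.065):print(k,"tip",(proj(cs,W(-.045-k,.033,.06))-[305,240]+.5)*10,"clip inner top",(proj(cs,W(-.045-k,.036,.066))-[305,240]+.5)*10)
print("rail",[(proj(cs,W(x,y,.038))-[305,240]+.5)*10 for x in(-.144,-.019) for y in(.036,.048)])
A=cv2.resize(m[240:290,305:345],None,fx=10,fy=10,interpolation=cv2.INTER_CUBIC)
B=cv2.resize(im[140:265,200:300],None,fx=4,fy=4,interpolation=cv2.INTER_CUBIC)
B=cv2.resize(im[140:265,240:340],None,fx=4,fy=4,interpolation=cv2.INTER_CUBIC)
cv2.imwrite("pics/c7.png",np.hstack([A,B]))
E
python3 t.py
```

```text
proj hub(z.07,d.065) [280.4281 254.6539] screw [333.5391 172.6504]
0.06 tip [203.2808 217.2604] clip inner top [194.8332 208.8112]
0.065 tip [211.7306 231.4968] clip inner top [203.2988 223.0854]
rail [array([253.8233, 377.3147]), array([214.0467, 393.006 ]), array([49.5182, 29.7154]), array([11.1218, 43.9844])]
[ 0.5599 -0.1698  0.2595] [ 0.5598 -0.1697  0.1045] [ 0.5702 -0.1049  0.1045] zaxis [-0.0005  0.0001 -1.    ] pull at grasp 0.06568419819783047 [-0.5877 11.0633  4.5967] 0.016559060523733456 10.575
fix share [-0.     -0.0002 -0.0018]
```

View pics/c7.png

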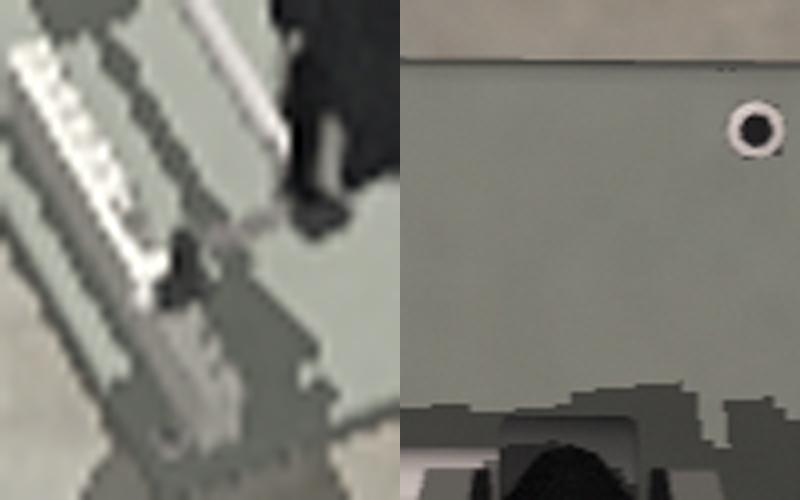

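```bash
python3 - <<'E'
from h import *
from plant import ctrl
c=ctrl.calibration("wrist");e=np.array([-.153,-.988,0])
def go(p,hub,scr,clip=None):
    c["pose"]=np.load(p);h=ray(c,*hub,.07);s=ray(c,*scr,.012);print(p,h,s,(h-s)@e); return (h-s)@e
a=go("w4.npy",(285,197),(392.6,151));b=go("w7.npy",(282.1,245),(328.6,172.3));print("rod pull from images",b-a)
c["pose"]=np.load("w4.npy");s=ray(c,392.6,151,.012);h=ray(c,285,197,.07)
for u,v,z in((367.8,256,.066),(361.4,239,.037)):print("clip d",(ray(c,u,v,z)-h)@e)
g=cv2.cvtColor(cv2.imread("pics/w7.png"),6);print(g[250,255:310]);g=cv2.cvtColor(cv2.imread("pics/w4.png"),6);print(g[198,265:305])
E
```

```text
w4.npy [ 0.5757 -0.1059  0.07  ] [ 0.5888 -0.2028  0.012 ] -0.09377594867735488
w7.npy [ 0.5675 -0.1704  0.07  ] [ 0.5888 -0.2021  0.012 ] -0.028027421202960975
rod pull from images 0.0657485274743939
clip d 0.0645502272349926
clip d 0.06542461355588546
[66 65 65 66 65 65 66 66 65 66 65 66 67 69 68 67 65 67 65 65 66 56 40 38
 50 65 64 64 64 65 65 63 64 62 62 63 64 61 62 62 62 62 61 56 55 67 67 66
 66 66 66 65 63 65 64]
[114 115 115 114 114 115 114 105  79  58  58  58  58  59  58  56  57  57
  54  55  55  56  54  55  55  54  54  53  54  51  50  83  95  58  59  59
  59  60  60  61]
```

The image-based rod pull (65.7 mm) matches the clip distance (64.5-65.4 mm), and the pull is steady, so I'm handing in.

```bash
python3 t.py; python3 -c "
from plant import ctrl
print(ctrl.sign_off())"
```

```text
[ 0.5599 -0.1698  0.2595] [ 0.5598 -0.1697  0.1045] [ 0.5702 -0.1049  0.1045] zaxis [-0.0005  0.0001 -1.    ] pull at grasp 0.06568419819783047 [-0.5877 11.0633  4.5967] 0.016559060523733456 10.575
fix share [-0.     -0.0002 -0.0018]
the job is handed in; nothing more can be done
None
```

I turned the lock knob anticlockwise to its end stop, pulled the rod out to the clip, and handed the job in at about 10.6 s with the gripper still holding the post.

- **Knob:** it turned about 80°, until the torque rose to about 1 N m. The wrist picture then showed the bar along the barrel with its tab at the stop pin. I did not look at the knob again closely after pulling the rod.
- **Pull:** the tool pose and the wrist pictures both gave 65.7 mm. The last two readings, 0.35 s apart, were 65.69 and 65.68 mm.
- **Clip position:** the wrist picture put the clip at 64.5–65.4 mm, so the blade should be about 1 mm from its middle. The rougher estimates differed: the overhead picture gave 60–63 mm, and the scene picture agreed only to about 3 mm. I relied on the close wrist view.
- **Corrections on the way:** the arm gave way under the spring and tilted about 1°, so the first pull and one correction both fell short. A second correction fixed the position and the tilt.
- **Grip:** 80 N commanded, with the jaws closed along the rod and about 11 N of spring pull felt at the wrist.
- **Bystanders:** the arm never went near them, though I did not measure their positions at the end.

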